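# Hang the dryer's lint-filter frame on its two pins and latch it

### The arm

A 6-joint arm with a two-finger parallel gripper is mounted at the origin on the work surface. World frame = base frame: x ahead of the robot, y to its left, z up, the work surface at z = 0. Lengths are in m, angles in rad, forces in N, time in s.
With the tool pointing down it reaches from about 0.35 to 0.85 m from the base axis. Payload 8.1 kg.
Tool frame: the origin (TCP) lies midway between the tips of the shut fingers; the grasp point (between the pads) lies 19 mm behind it; z points along the fingers, y is the direction in which the jaws open and shut (so a half turn about z gives the same grasp; the last joint's range is limited). The gripper opens to 93 mm and grips with 3 to 60 N. Pads are 15 mm wide; open, the fingers measure 128 mm over their backs; the gripper's body (75 mm by 188 mm) begins 65 mm behind the grasp point.
Start: joints at [1.161, 0.13, 1.488, -0, 1.523, -0.085], TCP at [0.191, 0.569, 0.219] pointing down, gripper open.
Joint ranges: [-2.96, 2.96], [-0.89, 2.26], [0.02, 2.5], [-1.34, 4.48], [0, 2.73], [-2.66, 2.66]. Speed limits (rad/s): [2.39, 2.39, 2.79, 3.14, 3.14, 3.14].

### API

Orientations are given as a rotation vector (axis times angle).
In Python, from plant import robot gives the robot as it stands. The module is installed in compiled form; this text tells all that it offers.
- The arm moves only by the shell command python3 -m pendant 'ROWS' [FORCE]. ROWS is JSON, a list of rows, each an object with "translation": the shift along the tool's x, y, z in mm, a list of three; "twist": the turn, a rotation vector about the tool's x, y, z in rad, a list of three; "grip": the opening, from -1 (shut) to 1 (fully open). A call has exactly 10 rows; each row shifts and turns the pose as measured when the row begins, along the tool's axes as they then stand; what a row does not reach is not made up. A row lasts 1/10 s, in which the tool goes at most 50 mm and 8.59 degrees, less where a joint would pass 70% of its speed; a pose out of reach is approached as far as the arm can. A call is refused whole if a number of a shift passes 50 or a number of a turn 0.15, either way. A call with a gripper value outside its range is refused whole. The fingers move at their own pace and stop on an object; FORCE is the grip in N (left out, the last holds). Time passes only in rows, so rows that do not move let the fingers close, or fill a call up. It gives the time, the measured TCP pose, the force and the opening at its end, in the units of the state.
- robot.read_state(): the state, without advancing time (a new reading comes with each control period).
- robot.read_camera(name): name is "scene" or "top"; returns (picture, depth): 420x560x3 uint8, red, green, blue; 420x560 float32, m along the optical axis (not along the pixel's ray), 0 where there is no reading.
- robot.camera_info(name): a dict with "vertical_fov" (degrees; the focal length in pixels is half the picture's height over the tangent of half this angle, whatever the lens; pixels are square), "cx", "cy" (the principal point, pixels), "cam_to_world" (4x4, takes a point from camera to world coordinates). Camera axes: x right, y up, looking along -z (the intrinsics and any distortion apply to the point x, -y, -z); pixel columns grow to the right and rows downward; lengths in m; the calibration is good to about 2 mm. A picture is of the moment at which its call begins. camera_info takes no time and is no camera call.
- robot.close_job(): hands the job in, once; it reports no verdict.
The state is a dict: "t": time; "q": joint angles; "dq": joint speeds; "joint_torque": joint torques, N m; "tool_pos": TCP position; "orientation": TCP orientation; "force": force on the tool from outside, world axes, zero at the start; "wrist_torque": the same for the moment, N m; "opening": finger opening in m.
Only numpy, scipy, OpenCV 4.12 (cv2) and the standard library are available. Lean on these libraries where they do the work, as an engineer would, in place of code of your own. Each camera call takes 0.05 s, during which the arm holds its last target. There are 200 camera calls.

### The job

Put the lint-filter frame back into the dryer's filter housing: find the two steel pins with its two holes, feeling lightly and never forcing it, and lower it until it lies fully home and flat on the seat. Then slide the latch fully over the end of the frame, let go, and leave the other things where they stand.

Things in the scene. Friction and masses are not known exactly. Their poses are not given: they have to be found in the camera images.
- housing: light grey lint-filter housing fixed on the machine top: block 262 (its x, -155 to +107) x 146 (its y) x 30 mm tall; origin on the underside, below the middle of the filter seat; z up. Its flat top, 30 mm above the origin, is the seat. At the -x end a block 60 mm wide (y), from x = -154 to -108 mm, 9 mm above the seat, carries the latch, which slides along housing +x
- pin_slots (a point): middle of the seat, on its surface. Two steel pins, 10 mm thick (tips taper to 8.4 mm in the last 1 mm), rise 22 mm above the seat at housing x = -62 and +62 mm, out of two cross slots. Both are on one clamped bar that does not give: they share one housing y, anywhere from -20 to +20 mm, new each time and NOT in any measured pose: find it by feel or in the pictures
- filter: loose dark grey filter frame: plate 180 (its x) x 100 (its y) x 6 mm, about 0.22 kg, mesh windows, upright central grip fin 60 mm long (x), 14 mm thick (y). Origin at the centre of the underside, z up. Two 11.5 mm round through holes at x = -62 and +62 mm, y = 0; both ends are solid for 44 mm (x) over the full width. Same either way round. Fully home, its underside lies flat on the seat
- filter_grip (a point): middle of the top edge of the filter frame's grip fin, 48 mm above the frame's underside
- latch_knob (a point): middle of the top of the latch's black grip fin: 24 mm long (housing x), 14 mm thick (housing y), 33 mm tall over a steel tongue plate 40 mm wide (y). The fin's top is 76.5 mm above the housing's origin. With the latch open this point is at housing x = -130 mm and the tongue's front edge at -102 mm; the tongue passes 3.5 mm above a seated frame's plate
- latch (a joint): the latch's slide in m: 0 = open (drawn back), 0.026 = fully closed; it slides along housing +x over the end of the seated frame, with about 2.5 N of friction, and stays where left
- cup: red plastic cup, 56 mm across and 60 mm tall, origin under its centre; leave alone
- brush: small hand brush lying down; leave alone
- softener: blue bottle, 60 mm across, 150 mm tall; leave alone
- stainjar: orange jar, 60 mm across, 80 mm tall; leave alone
- soapbar: white bar of soap 85 x 55 x 25 mm; leave alone
- tin: round metal tin, 70 mm across, 50 mm tall; leave alone
Not all that is in view belongs to the job. Leave any orange look-alike of the filter alone.

How it is judged:
By the outcome, as a careful person would: the job done as asked, in the order asked, and still so for the second after the job is handed in, with the robot touching nothing.
It also fails if it takes over 72 s, if anything falls off the work surface, if the arm or the gripper's body presses on something with over 40 N, if the wrist force passes 120 N, or if a joint passes its speed limit or range.

## Working session

There is one attempt and no reset: what is moved stays moved. The work goes in short steps, Python scripts to look and compute and a shell command to move; the robot and the scene stay as the last step left them, time stands still between calls to the robot, and variables do not carry over. Pictures are saved under pics/ and viewed, about 8 in all and at most 12, crops included, and the job is handed in when it is done.

```bash
mkdir -p pics; cat > h.py <<'E'
import numpy as np,cv2
from plant import robot
def snap(n,f):
    p,d=robot.read_camera(n); cv2.imwrite('pics/'+f+'.png',p[:,:,::-1]); np.save('pics/'+f+'.npy',d); return p,d
def world(n,u,v,d):
    i=robot.camera_info(n); f=210/np.tan(np.radians(i['vertical_fov'])/2)
    c=np.array([(u-i['cx'])/f*d,-(v-i['cy'])/f*d,-d,1]); return (np.array(i['cam_to_world'])@c)[:3]
def onplane(n,u,v,z):
    a=world(n,u,v,0.);b=world(n,u,v,1.); return a+(b-a)*(z-a[2])/(b[2]-a[2])
def proj(n,P):
    i=robot.camera_info(n); f=210/np.tan(np.radians(i['vertical_fov'])/2)
    c=np.linalg.inv(np.array(i['cam_to_world']))@np.r_[P,1]; return i['cx']-f*c[0]/c[2], i['cy']+f*c[1]/c[2]
E
python3 - <<'E'
from h import *
for n in('scene','top'):
    p,d=snap(n,n+'0'); print(n,robot.camera_info(n))
a=robot.read_state(); print(a)
E
```

```text
scene {'vertical_fov': 54.702711763804786, 'cx': 273.9603376552991, 'cy': 213.9910402981872, 'cam_to_world': array([[-0.55749017, -0.41896192,  0.71671167,  1.20255392],
       [ 0.83001343, -0.29876205,  0.47097658,  0.33986791],
       [ 0.01680499,  0.85744512,  0.51430093,  0.55373806],
       [ 0.        ,  0.        ,  0.        ,  1.        ]])}
top {'vertical_fov': 48.059457542102315, 'cx': 280.9444811592837, 'cy': 218.7820227951364, 'cam_to_world': array([[-0.00223543,  0.99528233, -0.09699526,  0.44737087],
       [-0.99972156, -0.00450277, -0.02316321, -0.08429779],
       [-0.02349068,  0.09691647,  0.99501527,  1.26513294],
       [ 0.        ,  0.        ,  0.        ,  1.        ]])}
{'t': 0.1, 'q': array([ 1.16058867e+00,  1.31054707e-01,  1.48916694e+00,  4.00667723e-05,
        1.52296639e+00, -8.53814575e-02]), 'dq': array([ 1.20151436e-03, -4.71176906e-04, -4.14074160e-03,  6.65632414e-04,
       -6.38511775e-05,  1.04830037e-03]), 'joint_torque': array([ 7.76206634e-04, -5.61346507e+01, -4.93091011e+01,  7.70457624e-02,
        2.91934214e-02, -3.68363806e-05]), 'tool_pos': array([0.19124192, 0.56818293, 0.21771269]), 'orientation': array([-5.07928913e-01, -3.09982332e+00,  2.41373075e-03]), 'force': array([-0.13030551, -0.05619916,  0.23151966]), 'wrist_torque': array([ 0.03542786,  0.00405895, -0.0162365 ]), 'opening': 0.09281549319230359}
```

View pics/top0.png

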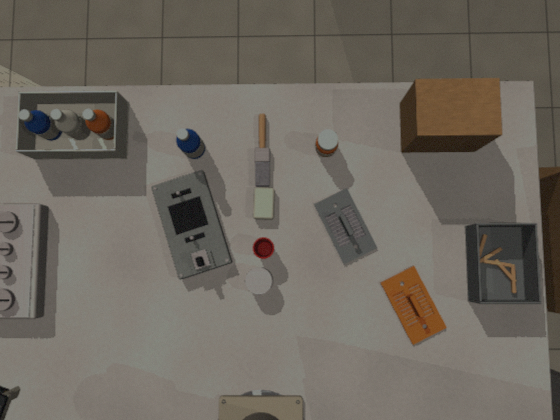

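View pics/scene0.png

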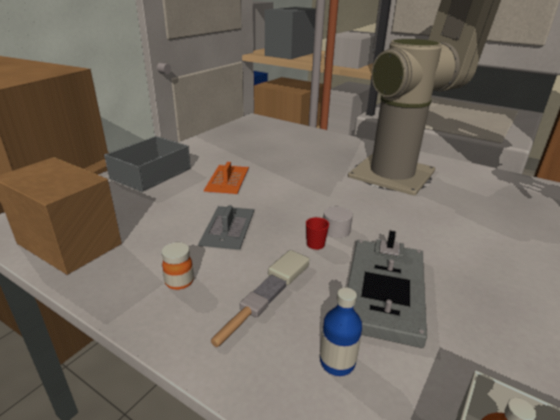

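The top view shows the grey filter at (345,227). The only thing that could be mistaken for it is the orange plate at (413,305). The housing is at (192,225), with the latch and its black knob at (201,261). I choose the grey plate and check it in a crop.

```bash
python3 - <<'E'
from h import *
p=cv2.imread('pics/top0.png')
a=cv2.resize(p[165:285,145:240],None,fx=4,fy=4,interpolation=cv2.INTER_CUBIC)
b=cv2.resize(p[165:285,300:395],None,fx=4,fy=4,interpolation=cv2.INTER_CUBIC)
cv2.imwrite('pics/crop1.png',np.clip(np.hstack([a,b])*1.6,0,255).astype('uint8'))
d=np.load('pics/top0.npy')
for u,v in [(345,227),(350,234),(330,205),(200,262),(165,195),(215,255),(180,194),(194,237),(300,300)]: print(u,v,world('top',u,v,d[v,u]).round(4))
E
```

```text
345 227 [ 0.544  -0.2216  0.0476]
350 234 [ 0.5259 -0.2343  0.046 ]
330 205 [ 0.6071 -0.1872  0.0028]
200 262 [0.4546 0.1474 0.0792]
165 195 [0.6328 0.2533 0.03  ]
215 255 [0.4732 0.1186 0.0248]
180 194 [0.6347 0.2122 0.034 ]
194 237 [0.5204 0.1733 0.0327]
300 300 [ 0.3542 -0.1049  0.0019]
```

View pics/crop1.png

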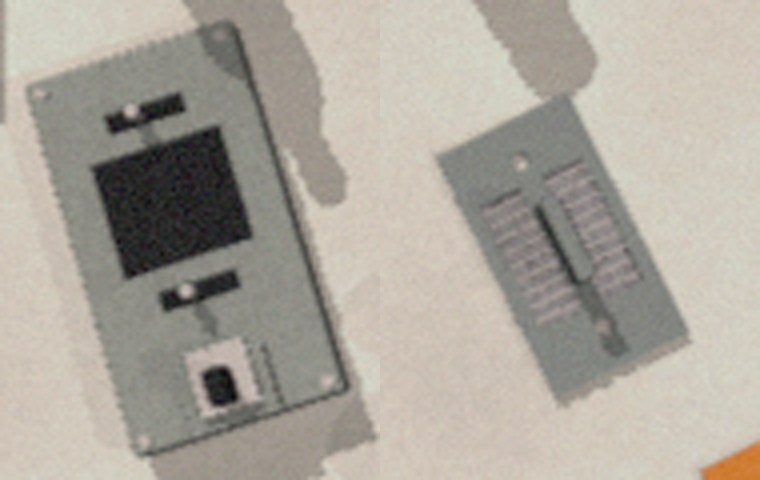

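```bash
cat > fit.py <<'E'
from h import *
L=lambda u,v,z:onplane('top',145+u/4-.375,165+v/4-.375,z)
R=lambda u,v,z:onplane('top',300+(u-380)/4-.375,165+v/4-.375,z)
def rig(A,B): # B=R A + t 2D
    A=np.array(A,float);B=np.array(B)[:,:2];a=A.mean(0);b=B.mean(0)
    H=(A-a).T@(B-b);th=np.arctan2(H[0,1]-H[1,0],H[0,0]+H[1,1]);c,s=np.cos(th),np.sin(th);M=np.array([[c,-s],[s,c]])
    t=b-M@a;print('res mm',((A@M.T+t-B)*1e3).round(1).tolist());return th,t,M
# housing: corners image order TL(+x,+y),TR(+x,-y),BR(-x,-y),BL(-x,+y)
th,t,M=rig([[.107,.073],[.107,-.073],[-.155,-.073],[-.155,.073]],[L(28,88,.03),L(235,22,.03),L(348,388,.03),L(140,453,.03)])
print('housing',th,t)
for p in (L(131,111,.052),L(186,290,.052),L(219,385,.0765)): print('in housing',(M.T@(p[:2]-t)*1e3).round(1),p.round(4))
f=rig([[.09,.05],[.09,-.05],[-.09,-.05],[-.09,.05]],[R(437,155,.006),R(570,93,.006),R(691,340,.006),R(562,405,.006)])
print('filter',f[0],f[1])
for p in (R(520,162,.006),R(602,326,.006)): print('in filter',(f[2].T@(p[:2]-f[1])*1e3).round(1))
# fin top by depth
d=np.load('pics/top0.npy');P=np.array([world('top',u,v,d[v,u]) for u in range(318,378) for v in range(190,268)])
F=P[(P[:,2]>.038)&(P[:,2]<.06)];c=F.mean(0);w,V=np.linalg.eigh(np.cov((F-c)[:,:2].T));print('fin',len(F),c,V[:,1],np.arctan2(V[1,1],V[0,1]), 'span',np.ptp((F-c)[:,:2]@V,axis=0))
S=robot.read_state();from scipy.spatial.transform import Rotation as Ro
print(Ro.from_rotvec(S['orientation']).as_matrix().round(3))
E
python3 fit.py
```

```text
res mm [[2.8, 1.2], [3.7, 0.3], [-2.0, -2.2], [-4.6, 0.7]]
housing 0.3108396687021558 [0.57890837 0.18862639]
in housing [62.6  7.4] [0.6363 0.2148 0.052 ]
in housing [-60.7   7.1] [0.5189 0.1768 0.052 ]
in housing [-127.6    0. ] [0.4574 0.1496 0.0765]
res mm [[-2.9, -0.8], [-1.5, -1.2], [2.3, -1.1], [2.1, 3.1]]
filter 0.44462481180766433 [ 0.54870597 -0.22833406]
in filter [64.5  1.4]
in filter [-57.8   1. ]Traceback (most recent call last):
  File "fit.py", line 16, in <module>
    d=np.load('pics/top0.npy');P=np.array([world('top',u,v,d[v,u]) for u in range(318,378) for v in range(190,268)])
                                           ~~~~~^^^^^^^^^^^^^^^^^^
  File "h.py", line 6, in world
    i=robot.camera_info(n); f=210/np.tan(np.radians(i['vertical_fov'])/2)
ValueError: time passes only in moves, steps and waits
```

```bash
sed -i 's/^def snap/_I={n:robot.camera_info(n) for n in ("scene","top")}\ndef snap/; s/i=robot.camera_info(n)/i=_I[n]/' h.py; python3 fit.py
```

```text
res mm [[2.8, 1.2], [3.7, 0.3], [-2.0, -2.2], [-4.6, 0.7]]
housing 0.3108396687021558 [0.57890837 0.18862639]
in housing [62.6  7.4] [0.6363 0.2148 0.052 ]
in housing [-60.7   7.1] [0.5189 0.1768 0.052 ]
in housing [-127.6    0. ] [0.4574 0.1496 0.0765]
res mm [[-2.9, -0.8], [-1.5, -1.2], [2.3, -1.1], [2.1, 3.1]]
filter 0.44462481180766433 [ 0.54870597 -0.22833406]
in filter [64.5  1.4]
in filter [-57.8   1. ]
fin 131 [ 0.55206074 -0.22448     0.04634727] [-0.89595836 -0.44413807] -2.681380644272896 span [0.01486711 0.05900335]
[[-0.948  0.319 -0.001]
 [ 0.319  0.948 -0.001]
 [ 0.    -0.002 -1.   ]]
```

```bash
cat > plan.py <<'E'
import sys,numpy as np
from plant import robot
from scipy.spatial.transform import Rotation as Ro
def plan(x,y,z,yaw,n=10):
    S=robot.read_state();p=S['tool_pos'];M=Ro.from_rotvec(S['orientation']).as_matrix();psi=np.arctan2(M[1,0],M[0,0])
    d=np.array([x,y,z])-p;dy=(yaw-psi+np.pi)%(2*np.pi)-np.pi
    up=M@[0,0,1]; print('t',round(S['t'],2),'pos',p.round(4),'yaw',psi.round(4),'tilt',np.round(M[:2,2],4),'F',S['force'].round(1),'T',S['wrist_torque'].round(2),'open',round(S['opening'],4))
    print('total mm',(d*1e3).round(1),'yaw',dy.round(3))
    for i in range(n):
        a=psi+dy*i/n;e=d*1e3/n;print([round(e[0]*np.cos(a)+e[1]*np.sin(a)),round(e[0]*np.sin(a)-e[1]*np.cos(a)),round(-e[2])],round(-dy/n,3))
if __name__=='__main__': plan(*map(float,sys.argv[1:5]),n=int(sys.argv[5]))
E
python3 plan.py .5516 -.225 .15 .45 20
```

```text
t 0.1 pos [0.1912 0.5682 0.2177] yaw 2.8168 tilt [-0.0007 -0.0014] F [-0.1 -0.1  0.2] T [ 0.04  0.   -0.02] open 0.0928
total mm [ 360.4 -793.2  -67.7] yaw -2.367
[-30, -32, 3] 0.118
[-33, -28, 3] 0.118
[-36, -24, 3] 0.118
[-39, -20, 3] 0.118
[-41, -15, 3] 0.118
[-42, -10, 3] 0.118
[-43, -5, 3] 0.118
[-44, 0, 3] 0.118
[-43, 6, 3] 0.118
[-42, 11, 3] 0.118
[-41, 16, 3] 0.118
[-39, 20, 3] 0.118
[-36, 25, 3] 0.118
[-33, 29, 3] 0.118
[-29, 32, 3] 0.118
[-25, 36, 3] 0.118
[-21, 38, 3] 0.118
[-16, 40, 3] 0.118
[-11, 42, 3] 0.118
[-6, 43, 3] 0.118
```

```bash
python3 -m pendant '[{"translation":[-30,-32,0],"twist":[0,0,0.118],"grip":1},{"translation":[-33,-28,0],"twist":[0,0,0.118],"grip":1},{"translation":[-36,-24,0],"twist":[0,0,0.118],"grip":1},{"translation":[-39,-20,0],"twist":[0,0,0.118],"grip":1},{"translation":[-41,-15,0],"twist":[0,0,0.118],"grip":1},{"translation":[-42,-10,0],"twist":[0,0,0.118],"grip":1},{"translation":[-43,-5,0],"twist":[0,0,0.118],"grip":1},{"translation":[-44,0,0],"twist":[0,0,0.118],"grip":1},{"translation":[-43,6,0],"twist":[0,0,0.118],"grip":1},{"translation":[-42,11,0],"twist":[0,0,0.118],"grip":1}]' 40; python3 plan.py .5516 -.225 .13 .45 15
```

```text
t: 1.1
tool_pos: [0.3649, 0.1567, 0.2124]
orientation: [2.186, 2.254, -0.015]
force: [0.5, -0.1, 0.1]
opening: 0.0932
t 1.1 pos [0.3649 0.1567 0.2124] yaw 1.6011 tilt [-0.0058 -0.008 ] F [ 0.5 -0.1  0.1] T [-0.06  0.04 -0.02] open 0.0932
total mm [ 186.7 -381.7  -82.4] yaw -1.151
[-26, 12, 5] 0.077
[-25, 14, 5] 0.077
[-24, 15, 5] 0.077
[-22, 17, 5] 0.077
[-21, 19, 5] 0.077
[-20, 20, 5] 0.077
[-18, 22, 5] 0.077
[-16, 23, 5] 0.077
[-14, 24, 5] 0.077
[-12, 25, 5] 0.077
[-10, 26, 5] 0.077
[-8, 27, 5] 0.077
[-6, 28, 5] 0.077
[-4, 28, 5] 0.077
[-2, 28, 5] 0.077
```

```bash
python3 -m pendant '[{"translation":[-38,19,8],"twist":[0,0,0.115],"grip":1},{"translation":[-36,22,8],"twist":[0,0,0.115],"grip":1},{"translation":[-34,26,8],"twist":[0,0,0.115],"grip":1},{"translation":[-31,29,8],"twist":[0,0,0.115],"grip":1},{"translation":[-27,32,8],"twist":[0,0,0.115],"grip":1},{"translation":[-23,35,8],"twist":[0,0,0.115],"grip":1},{"translation":[-19,38,8],"twist":[0,0,0.115],"grip":1},{"translation":[-15,40,8],"twist":[0,0,0.115],"grip":1},{"translation":[-10,41,8],"twist":[0,0,0.115],"grip":1},{"translation":[-5,42,8],"twist":[0,0,0.115],"grip":1}]'; python3 - <<'E'
from plan import *
plan(.5516,-.225,.08,.45,3)
M=Ro.from_rotvec(robot.read_state()['orientation']).as_matrix()
z=M[:,2]; w=np.cross(z,[0,0,-1]); print('tilt fix twist',(M.T@w).round(3))
E
```

```text
t: 2.1
tool_pos: [0.5431, -0.247, 0.1302]
orientation: [3.075, 0.622, -0.008]
force: [1.1, 1.6, 1.1]
opening: 0.093
t 2.1 pos [ 0.5431 -0.247   0.1302] yaw 0.3993 tilt [-0.004  -0.0055] F [1.1 1.6 1.1] T [ 0.02  0.15 -0.05] open 0.093
total mm [  8.5  22.  -50.2] yaw 0.051
[5, -6, 17] -0.017
[6, -6, 17] -0.017
[6, -5, 17] -0.017
tilt fix twist [0.003 0.006 0.   ]
```

```bash
cat >> plan.py <<'E'
    M=Ro.from_rotvec(robot.read_state()['orientation']).as_matrix();print('tilt fix',(M.T@np.cross(M[:,2],[0,0,-1])).round(4))
E
python3 -m pendant '[{"translation":[5,-6,0],"twist":[0.002,0.003,-0.017],"grip":1},{"translation":[6,-6,0],"twist":[0.002,0.003,-0.017],"grip":1},{"translation":[5,-6,15],"twist":[0,0,-0.017],"grip":1},{"translation":[0,0,15],"twist":[0,0,0],"grip":1},{"translation":[0,0,15],"twist":[0,0,0],"grip":1},{"translation":[0,0,0],"twist":[0,0,0],"grip":1},{"translation":[0,0,0],"twist":[0,0,0],"grip":1},{"translation":[0,0,0],"twist":[0,0,0],"grip":1},{"translation":[0,0,0],"twist":[0,0,0],"grip":1},{"translation":[0,0,0],"twist":[0,0,0],"grip":1}]'; python3 plan.py .5516 -.225 .018 .45 4
```

```text
t: 3.1
tool_pos: [0.5487, -0.2226, 0.0774]
orientation: [-3.058, -0.703, 0.007]
force: [-0.2, -0.7, -0.1]
opening: 0.093  File "plan.py", line 12
    M=Ro.from_rotvec(robot.read_state()['orientation']).as_matrix();print('tilt fix',(M.T@np.cross(M[:,2],[0,0,-1])).round(4))
IndentationError: unexpected indent
```

```bash
python3 - <<'E'
L=open('plan.py').read().split('\n');a=[l for l in L if l.startswith('    M=Ro')][0] if any(l.startswith('    M=Ro') for l in L) else ''
L=[l for l in L if l!=a];i=[k for k,l in enumerate(L) if l.startswith("if __name")][0];L.insert(i,a);open('plan.py','w').write('\n'.join(L))
E
python3 plan.py .5516 -.225 .018 .45 4
```

```text
t 3.1 pos [ 0.5487 -0.2226  0.0774] yaw 0.4518 tilt [-0.0054  0.0029] F [-0.2 -0.7 -0.1] T [-0.05  0.17  0.03] open 0.093
total mm [  2.9  -2.4 -59.4] yaw -0.002
[0, 1, 15] 0.0
[0, 1, 15] 0.0
[0, 1, 15] 0.0
[0, 1, 15] 0.0
tilt fix [-0.005   0.0036 -0.    ]
```

```bash
python3 -m pendant '[{"translation":[1,2,0],"twist":[-0.005,0.004,0],"grip":1},{"translation":[1,2,10],"twist":[0,0,0],"grip":1},{"translation":[0,0,15],"twist":[0,0,0],"grip":1},{"translation":[0,0,15],"twist":[0,0,0],"grip":1},{"translation":[0,0,12],"twist":[0,0,0],"grip":1},{"translation":[0,0,5],"twist":[0,0,0],"grip":1},{"translation":[0,0,0],"twist":[0,0,0],"grip":1},{"translation":[0,0,0],"twist":[0,0,0],"grip":1},{"translation":[0,0,0],"twist":[0,0,0],"grip":1},{"translation":[0,0,0],"twist":[0,0,0],"grip":1}]';python3 plan.py .5516 -.225 .018 .45 1
```

```text
t: 4.1
tool_pos: [0.5522, -0.2258, 0.0148]
orientation: [-3.062, -0.703, -0.0]
force: [-0.5, 0.4, 0.2]
opening: 0.0932
t 4.1 pos [ 0.5522 -0.2258  0.0148] yaw 0.4511 tilt [0.0002 0.0003] F [-0.5  0.4  0.2] T [-0.04  0.11 -0.  ] open 0.0932
total mm [-0.6  0.8  3.2] yaw -0.001
[0, -1, -3] 0.001
tilt fix [-0.0002 -0.0003 -0.    ]
```

```bash
python3 -m pendant '[{"translation":[0,-1,-3],"twist":[0,0,0],"grip":1},{"translation":[0,0,0],"twist":[0,0,0],"grip":-1},{"translation":[0,0,0],"twist":[0,0,0],"grip":-1},{"translation":[0,0,0],"twist":[0,0,0],"grip":-1},{"translation":[0,0,0],"twist":[0,0,0],"grip":-1},{"translation":[0,0,0],"twist":[0,0,0],"grip":-1},{"translation":[0,0,0],"twist":[0,0,0],"grip":-1},{"translation":[0,0,0],"twist":[0,0,0],"grip":-1},{"translation":[0,0,0],"twist":[0,0,0],"grip":-1},{"translation":[0,0,0],"twist":[0,0,0],"grip":-1}]' 45;python3 plan.py .5516 -.225 .16 .45 4
```

```text
t: 5.1
tool_pos: [0.5531, -0.2255, 0.02]
orientation: [3.06, 0.702, 0.004]
force: [0.2, 0.3, -0.2]
opening: 0.0256
t 5.1 pos [ 0.5531 -0.2255  0.02  ] yaw 0.4513 tilt [ 0.0032 -0.0013] F [ 0.2  0.3 -0.2] T [-0.03  0.13 -0.02] open 0.0256
total mm [ -1.5   0.5 140. ] yaw -0.001
[0, 0, -35] 0.0
[0, 0, -35] 0.0
[0, 0, -35] 0.0
[0, 0, -35] 0.0
tilt fix [ 0.0025 -0.0023  0.    ]
```

```bash
python3 -m pendant '[{"translation":[0,0,1],"twist":[0.002,-0.002,0],"grip":-1},{"translation":[0,0,0],"twist":[0,0,0],"grip":-1},{"translation":[0,0,0],"twist":[0,0,0],"grip":-1},{"translation":[0,0,0],"twist":[0,0,0],"grip":-1},{"translation":[0,0,0],"twist":[0,0,0],"grip":-1},{"translation":[0,0,-10],"twist":[0,0,0],"grip":-1},{"translation":[0,0,-25],"twist":[0,0,0],"grip":-1},{"translation":[0,0,-40],"twist":[0,0,0],"grip":-1},{"translation":[0,0,-40],"twist":[0,0,0],"grip":-1},{"translation":[0,0,-25],"twist":[0,0,0],"grip":-1}]';python3 - <<'E'
from h import *
for n in ('top','scene'): snap(n,n+'1')
p=cv2.imread('pics/scene1.png')
cv2.imwrite('pics/c2.png',cv2.resize(p[110:310,170:400],None,fx=3,fy=3,interpolation=cv2.INTER_CUBIC))
from plan import *
plan(.576,.196,.16,.313,9)
E
```

```text
t: 6.1
tool_pos: [0.5482, -0.2231, 0.1583]
orientation: [-3.053, -0.701, 0.017]
force: [1.2, 0.3, -1.1]
opening: 0.0131
t 6.2 pos [ 0.5503 -0.224   0.1605] yaw 0.4512 tilt [-0.007   0.0035] F [ 1.3 -0.3 -1.4] T [-0.1   0.03  0.  ] open 0.0134
total mm [ 25.7 420.   -0.5] yaw -0.138
[23, -41, 0] 0.015
[22, -41, 0] 0.015
[22, -41, 0] 0.015
[21, -42, 0] 0.015
[20, -42, 0] 0.015
[20, -42, 0] 0.015
[19, -43, 0] 0.015
[18, -43, 0] 0.015
[18, -43, 0] 0.015
tilt fix [-0.0062  0.0048 -0.    ]
```

View pics/c2.png

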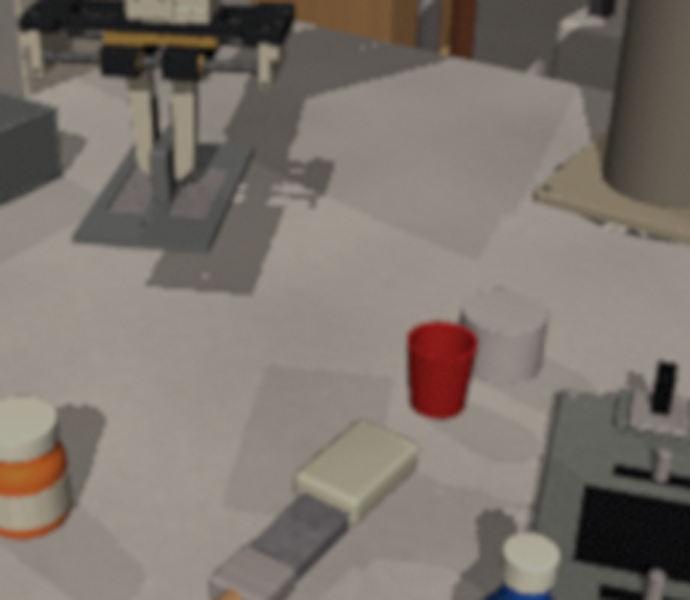

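The frame hangs level in the gripper (crop about (165,190)). The housing pins are at (660,465) and (655,585). Next I carry it over.

```bash
python3 -m pendant '[{"translation":[20,-35,0],"twist":[-0.006,0.005,0.015],"grip":-1},{"translation":[22,-41,0],"twist":[0,0,0.015],"grip":-1},{"translation":[22,-41,0],"twist":[0,0,0.015],"grip":-1},{"translation":[21,-42,0],"twist":[0,0,0.015],"grip":-1},{"translation":[20,-42,0],"twist":[0,0,0.015],"grip":-1},{"translation":[20,-42,0],"twist":[0,0,0.015],"grip":-1},{"translation":[19,-43,0],"twist":[0,0,0.015],"grip":-1},{"translation":[18,-43,0],"twist":[0,0,0.015],"grip":-1},{"translation":[15,-35,0],"twist":[0,0,0.015],"grip":-1},{"translation":[9,-20,0],"twist":[0,0,0],"grip":-1}]';python3 plan.py .5776 .1958 .11 .313 3
```

```text
t: 7.2
tool_pos: [0.5725, 0.2134, 0.1467]
orientation: [3.106, 0.473, -0.022]
force: [0.1, -0.5, -1.7]
opening: 0.0139
t 7.2 pos [0.5725 0.2134 0.1467] yaw 0.3022 tilt [-0.0137 -0.0022] F [ 0.1 -0.5 -1.7] T [-0.04  0.1   0.06] open 0.0139
total mm [  5.1 -17.6 -36.7] yaw 0.011
[0, 6, 12] -0.004
[0, 6, 12] -0.004
[0, 6, 12] -0.004
tilt fix [-0.0019  0.0137 -0.    ]
```

```bash
python3 -m pendant '[{"translation":[0,8,0],"twist":[-0.001,0.007,-0.005],"grip":-1},{"translation":[0,8,0],"twist":[-0.001,0.007,-0.005],"grip":-1},{"translation":[0,2,10],"twist":[0,0,0],"grip":-1},{"translation":[0,0,12],"twist":[0,0,0],"grip":-1},{"translation":[0,0,12],"twist":[0,0,0],"grip":-1},{"translation":[0,0,0],"twist":[0,0,0],"grip":-1},{"translation":[0,0,0],"twist":[0,0,0],"grip":-1},{"translation":[0,0,0],"twist":[0,0,0],"grip":-1},{"translation":[0,0,0],"twist":[0,0,0],"grip":-1},{"translation":[0,0,0],"twist":[0,0,0],"grip":-1}]';python3 - <<'E'
from h import *
for n in ('top','scene'): snap(n,n+'2')
a=cv2.resize(cv2.imread('pics/scene2.png')[200:350,330:450],None,fx=4,fy=4,interpolation=cv2.INTER_CUBIC)
b=cv2.resize(cv2.imread('pics/top2.png')[165:285,145:240],None,fx=3.3,fy=5,interpolation=cv2.INTER_CUBIC)
b=cv2.resize(cv2.imread('pics/top2.png')[165:285,150:230],None,fx=4,fy=4,interpolation=cv2.INTER_CUBIC);b=cv2.copyMakeBorder(b,0,120,0,0,0)
cv2.imwrite('pics/c3.png',np.clip(np.hstack([a,b])*1.5,0,255).astype('uint8'))
from plan import *
plan(.5776,.1958,.075,.313,3)
E
```

```text
t: 8.2
tool_pos: [0.5744, 0.194, 0.1032]
orientation: [3.103, 0.489, -0.013]
force: [-0.2, 0.4, -2.3]
opening: 0.0137
t 8.3 pos [0.5745 0.1941 0.1034] yaw 0.3126 tilt [-0.0075 -0.0018] F [-0.9  0.3 -2.3] T [-0.03  0.13 -0.04] open 0.0137
total mm [  3.1   1.7 -28.4] yaw 0.0
[1, 0, 9] -0.0
[1, 0, 9] -0.0
[1, 0, 9] -0.0
tilt fix [-0.0006  0.0077  0.    ]
```

View pics/c3.png

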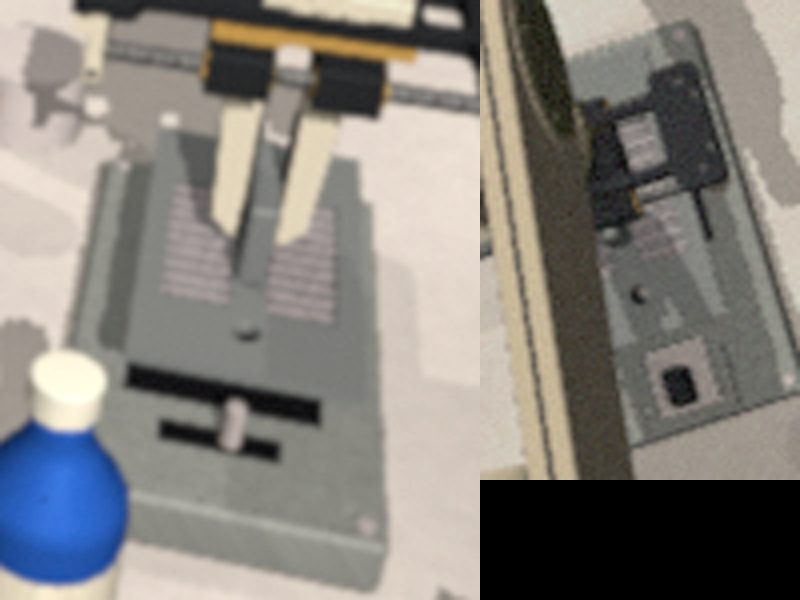

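```bash
cat > m2.py <<'E'
from h import *
z0=.1034-.019+.006
c,s=np.cos(.313),np.sin(.313);M=np.array([[c,-s],[s,c]]);o=np.array([.5776,.1958]);T=np.array([.5745,.1941])
S=lambda u,v,z:onplane('scene',330+u/4-.375,200+v/4-.375,z)[:2]
U=lambda u,v,z:onplane('top',150+(u-480)/4-.375,165+v/4-.375,z)[:2]
h=lambda p,q=o:(M.T@(p-q)*1e3).round(1)
print('scene +pin rel pin mid',h(S(236,402,.052)),' +hole rel TCP',h(S(247,332,z0),T),h(S(247,332,z0)))
print('top -hole rel TCP',h(U(640,293,z0),T),h(U(640,293,z0)))
L=lambda u,v,z:onplane('top',145+u/4-.375,165+v/4-.375,z)[:2]
print('pins top',h(L(131,111,.052)),h(L(186,290,.052)))
# original scene pins both, projections
for x in(.062,-.062): print(proj('scene',np.r_[o+M@[x,0],.052]),proj('top',np.r_[o+M@[x,0],.052]))
E
python3 m2.py; python3 - <<'E'
import sys;sys.path.insert(0,'.')
from h import *
a=cv2.resize(cv2.imread('pics/scene0.png')[225:325,345:435],None,fx=6,fy=6,interpolation=cv2.INTER_CUBIC)
cv2.imwrite('pics/c4.png',np.clip(a*1.5,0,255).astype('uint8'))
E
```

```text
scene +pin rel pin mid [58.1  0.5]  +hole rel TCP [59.4 -0.3] [55.9 -0.9]
top -hole rel TCP [-63.5  -2.4] [-67.   -3.1]
pins top [61.7  0. ] [-61.7  -0. ]
(np.float64(388.2202146041843), np.float64(301.50583918342033)) (np.float64(177.35685430585136), np.float64(192.25575334179854))
(np.float64(390.78890966660964), np.float64(260.6967307200348)) (np.float64(191.14821865993383), np.float64(237.25210624231858))
```

View pics/c4.png

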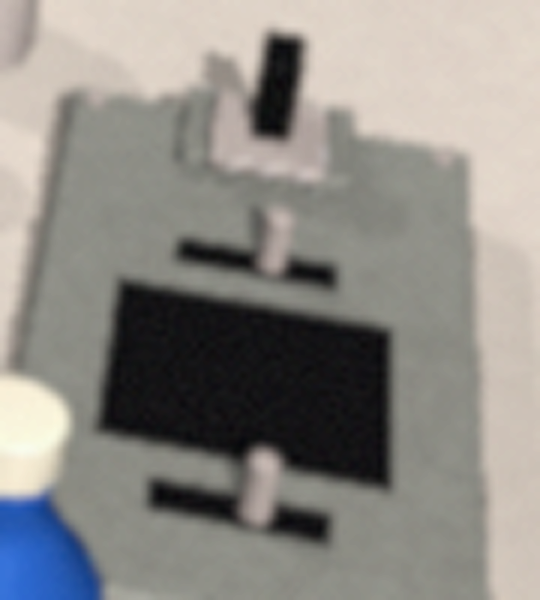

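Scene crop: the pin tips are at (262,450) and (273,211), in line with the top-view estimate. I shift by the estimate, come down to just above the tips, and look again where the parallax is small.

```bash
python3 -m pendant '[{"translation":[2,-1,0],"twist":[0,0.004,0],"grip":-1},{"translation":[2,-1,0],"twist":[0,0.004,0],"grip":-1},{"translation":[0,0,8],"twist":[0,0,0],"grip":-1},{"translation":[0,0,8],"twist":[0,0,0],"grip":-1},{"translation":[0,0,7],"twist":[0,0,0],"grip":-1},{"translation":[0,0,0],"twist":[0,0,0],"grip":-1},{"translation":[0,0,0],"twist":[0,0,0],"grip":-1},{"translation":[0,0,0],"twist":[0,0,0],"grip":-1},{"translation":[0,0,0],"twist":[0,0,0],"grip":-1},{"translation":[0,0,0],"twist":[0,0,0],"grip":-1}]';python3 - <<'E'
from h import *
for n in ('top','scene'): snap(n,n+'3')
a=cv2.resize(cv2.imread('pics/scene3.png')[260:320,350:430],None,fx=5,fy=5,interpolation=cv2.INTER_CUBIC)
b=cv2.resize(cv2.imread('pics/top3.png')[210:270,165:245],None,fx=5,fy=5,interpolation=cv2.INTER_CUBIC)
cv2.imwrite('pics/c5.png',np.clip(np.hstack([a,b])*1.6,0,255).astype('uint8'))
from plan import *
plan(.5776,.1958,.065,.313,3)
E
```

```text
t: 9.3
tool_pos: [0.5778, 0.1977, 0.0781]
orientation: [-3.102, -0.489, -0.001]
force: [0.6, -0.5, -2.2]
opening: 0.0138
t 9.4 pos [0.5778 0.1977 0.0781] yaw 0.313 tilt [0.0006 0.0009] F [ 0.1  0.3 -1.7] T [-0.03  0.15  0.02] open 0.0138
total mm [ -0.2  -1.9 -13.1] yaw -0.0
[0, 1, 4] 0.0
[0, 1, 4] 0.0
[0, 1, 4] 0.0
tilt fix [-0.0006 -0.0008  0.    ]
```

View pics/c5.png

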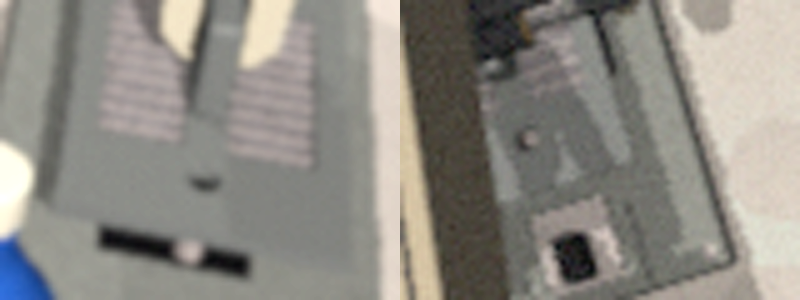

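```bash
cat > m3.py <<'E'
from h import *
z0=.0781-.019+.006
c,s=np.cos(.313),np.sin(.313);M=np.array([[c,-s],[s,c]]);o=np.array([.5776,.1958])
S=lambda u,v,z:onplane('scene',350+u/5-.4,260+v/5-.4,z)[:2]
U=lambda u,v,z:onplane('top',165+(u-400)/5-.4,210+v/5-.4,z)[:2]
h=lambda p,q=o:(M.T@(p-q)*1e3).round(1)
print('scene +pin',h(S(189,250,.052)),'hole',h(S(205,180,z0)))
print('top hole',h(U(526,137,z0)),'pin through hole',h(U(530,140,.052)))
E
python3 m3.py
python3 - <<'E'
import sys;sys.path.insert(0,'.')
from h import *
a=cv2.resize(cv2.imread('pics/scene3.png')[285:317,374:406],None,fx=12,fy=12,interpolation=cv2.INTER_CUBIC)
b=cv2.resize(cv2.imread('pics/top3.png')[222:254,174:206],None,fx=12,fy=12,interpolation=cv2.INTER_CUBIC)
cv2.imwrite('pics/c6.png',np.clip(np.hstack([a,b])*2.,0,255).astype('uint8'))
E
```

```text
scene +pin [83.2 -0.5] hole [60.4  2. ]
top hole [-61.9   0.7] pin through hole [-62.4   1.6]
```

View pics/c6.png

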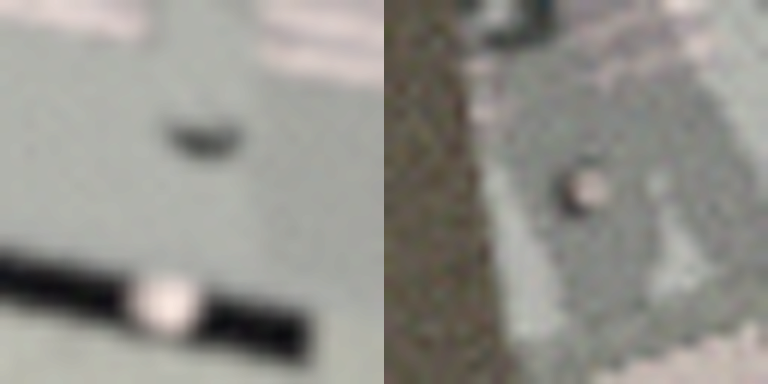

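```bash
cat > m3.py <<'E'
from h import *
z0=.0781-.019+.006
c,s=np.cos(.313),np.sin(.313);M=np.array([[c,-s],[s,c]]);o=np.array([.5776,.1958])
S=lambda u,v,z:onplane('scene',374+u/12-.46,285+v/12-.46,z)[:2]
U=lambda u,v,z:onplane('top',174+(u-384)/12-.46,222+v/12-.46,z)[:2]
h=lambda p,q=o:(M.T@(p-q)*1e3).round(1)
for z in(.03,.035): print('scene +pin front',z,h(S(165,325,z)))
print('hole',h(S(203,138,z0)),'front rim',h(S(205,157,z0)))
print('top hole',h(U(581,188,z0)),'pin thru',h(U(589,188,.052)))
T=np.array([.5778,.1977]);print('TCP',h(T))
E
python3 m3.py
```

```text
scene +pin front 0.03 [64.1  1.9]
scene +pin front 0.035 [69.6  1.4]
hole [61.7  1.8] front rim [65.8  2.2]
top hole [-62.5   0.4] pin thru [-61.5   1.3]
TCP [0.8 1.7]
```

```bash
python3 -m pendant '[{"translation":[0.6,-0.5,0],"twist":[-0.0006,-0.0008,0],"grip":-1},{"translation":[0,0,0],"twist":[0,0,0],"grip":-1},{"translation":[0,0,2],"twist":[0,0,0],"grip":-1},{"translation":[0,0,2],"twist":[0,0,0],"grip":-1},{"translation":[0,0,1],"twist":[0,0,0],"grip":-1},{"translation":[0,0,1],"twist":[0,0,0],"grip":-1},{"translation":[0,0,1],"twist":[0,0,0],"grip":-1},{"translation":[0,0,1],"twist":[0,0,0],"grip":-1},{"translation":[0,0,1],"twist":[0,0,0],"grip":-1},{"translation":[0,0,1],"twist":[0,0,0],"grip":-1}]';python3 plan.py .5776 .1958 .0695 .313 1
```

```text
t: 10.4
tool_pos: [0.5786, 0.1985, 0.0677]
orientation: [-3.103, -0.49, -0.001]
force: [-0.9, 0.0, -2.1]
opening: 0.0141
t 10.4 pos [0.5786 0.1985 0.0677] yaw 0.3129 tilt [0.0006 0.0002] F [-0.9  0.  -2.1] T [-0.03  0.12 -0.03] open 0.0141
total mm [-1.  -2.7  1.8] yaw 0.0
[-2, 2, -2] -0.0
tilt fix [ 0.     -0.0007 -0.    ]
```

```bash
python3 -m pendant '[{"translation":[0,0,1],"twist":[0,0,0],"grip":-1},{"translation":[0,0,1],"twist":[0,0,0],"grip":-1},{"translation":[0,0,1],"twist":[0,0,0],"grip":-1},{"translation":[0,0,1],"twist":[0,0,0],"grip":-1},{"translation":[0,0,1],"twist":[0,0,0],"grip":-1},{"translation":[0,0,1],"twist":[0,0,0],"grip":-1},{"translation":[0,0,0],"twist":[0,0,0],"grip":-1},{"translation":[0,0,0],"twist":[0,0,0],"grip":-1},{"translation":[0,0,0],"twist":[0,0,0],"grip":-1},{"translation":[0,0,0],"twist":[0,0,0],"grip":-1}]';python3 plan.py .5776 .1958 .049 .313 1
```

```text
t: 11.4
tool_pos: [0.5786, 0.1985, 0.0611]
orientation: [-3.103, -0.49, -0.001]
force: [-0.5, 0.2, -1.8]
opening: 0.0137
t 11.4 pos [0.5786 0.1985 0.0611] yaw 0.313 tilt [0.0007 0.0002] F [-0.5  0.2 -1.8] T [-0.07  0.13 -0.06] open 0.0137
total mm [ -1.   -2.7 -12.1] yaw -0.0
[-2, 2, 12] 0.0
tilt fix [ 0.0001 -0.0007 -0.    ]
```

The underside is about 10 mm below the pin tips and there is no contact force, so both holes are over the pins. I keep lowering.

```bash
python3 -m pendant '[{"translation":[0,0,1.5],"twist":[0,0,0],"grip":-1},{"translation":[0,0,1.5],"twist":[0,0,0],"grip":-1},{"translation":[0,0,1.5],"twist":[0,0,0],"grip":-1},{"translation":[0,0,1.5],"twist":[0,0,0],"grip":-1},{"translation":[0,0,1],"twist":[0,0,0],"grip":-1},{"translation":[0,0,1],"twist":[0,0,0],"grip":-1},{"translation":[0,0,0.5],"twist":[0,0,0],"grip":-1},{"translation":[0,0,0.5],"twist":[0,0,0],"grip":-1},{"translation":[0,0,0],"twist":[0,0,0],"grip":-1},{"translation":[0,0,0],"twist":[0,0,0],"grip":-1}]';python3 plan.py .5776 .1958 .049 .313 1
```

```text
t: 12.4
tool_pos: [0.5786, 0.1985, 0.0512]
orientation: [-3.103, -0.49, -0.001]
force: [-0.5, 0.3, -2.2]
opening: 0.0137
t 12.4 pos [0.5786 0.1985 0.0512] yaw 0.313 tilt [0.0005 0.0001] F [-0.5  0.3 -2.2] T [-0.06  0.12  0.07] open 0.0137
total mm [-1.  -2.7 -2.2] yaw 0.0
[-2, 2, 2] -0.0
tilt fix [ 0.0001 -0.0005  0.    ]
```

```bash
python3 -m pendant '[{"translation":[0,0,0.5],"twist":[0,0,0],"grip":-1},{"translation":[0,0,0.5],"twist":[0,0,0],"grip":-1},{"translation":[0,0,0.5],"twist":[0,0,0],"grip":-1},{"translation":[0,0,0.5],"twist":[0,0,0],"grip":-1},{"translation":[0,0,0.5],"twist":[0,0,0],"grip":-1},{"translation":[0,0,0.5],"twist":[0,0,0],"grip":-1},{"translation":[0,0,0],"twist":[0,0,0],"grip":-1},{"translation":[0,0,0],"twist":[0,0,0],"grip":-1},{"translation":[0,0,0],"twist":[0,0,0],"grip":-1},{"translation":[0,0,0],"twist":[0,0,0],"grip":-1}]';python3 plan.py .5776 .1958 .049 .313 1
```

```text
t: 13.4
tool_pos: [0.5789, 0.1986, 0.0489]
orientation: [-3.103, -0.49, -0.002]
force: [-1.3, -1.5, 0.2]
opening: 0.0135
t 13.4 pos [0.5789 0.1986 0.0489] yaw 0.313 tilt [0.0013 0.0003] F [-1.3 -1.5  0.2] T [-0.09  0.4   0.02] open 0.0135
total mm [-1.3 -2.8  0.1] yaw -0.0
[-2, 2, 0] 0.0
tilt fix [ 0.0001 -0.0014  0.    ]
```

```bash
python3 -m pendant '[{"translation":[0,0,0.5],"twist":[0,-0.001,0],"grip":-1},{"translation":[0,0,0.7],"twist":[0,0,0],"grip":-1},{"translation":[0,0,0.7],"twist":[0,0,0],"grip":-1},{"translation":[0,0,0.7],"twist":[0,0,0],"grip":-1},{"translation":[0,0,0.7],"twist":[0,0,0],"grip":-1},{"translation":[0,0,0.7],"twist":[0,0,0],"grip":-1},{"translation":[0,0,0],"twist":[0,0,0],"grip":-1},{"translation":[0,0,0],"twist":[0,0,0],"grip":-1},{"translation":[0,0,0],"twist":[0,0,0],"grip":-1},{"translation":[0,0,0],"twist":[0,0,0],"grip":-1}]';python3 plan.py .5776 .1958 .049 .313 1
```

```text
t: 14.4
tool_pos: [0.5793, 0.1987, 0.0489]
orientation: [3.103, 0.49, 0.001]
force: [-0.5, -0.1, 0.5]
opening: 0.0139
t 14.4 pos [0.5793 0.1987 0.0489] yaw 0.3131 tilt [ 0.0008 -0.0001] F [-0.5 -0.1  0.5] T [-0.05  0.39  0.04] open 0.0139
total mm [-1.7 -2.9  0.1] yaw -0.0
[-3, 2, 0] 0.0
tilt fix [ 0.0003 -0.0007  0.    ]
```

```bash
python3 -m pendant '[{"translation":[0,0,0],"twist":[0,0,0],"grip":0.2},{"translation":[0,0,0],"twist":[0,0,0],"grip":0.2},{"translation":[0,0,0],"twist":[0,0,0],"grip":0.2},{"translation":[0,0,0],"twist":[0,0,0],"grip":0.2},{"translation":[0,0,0],"twist":[0,0,0],"grip":0.2},{"translation":[0,0,0],"twist":[0,0,0],"grip":0.2},{"translation":[0,0,-15],"twist":[0,0,0],"grip":0.2},{"translation":[0,0,-30],"twist":[0,0,0],"grip":0.2},{"translation":[0,0,-40],"twist":[0,0,0],"grip":0.2},{"translation":[0,0,-30],"twist":[0,0,0],"grip":0.2}]';python3 plan.py .4556 .1507 .13 .313 6
```

```text
t: 15.4
tool_pos: [0.5757, 0.1978, 0.1639]
orientation: [3.102, 0.49, -0.014]
force: [0.8, -0.2, 0.0]
opening: 0.056
t 15.4 pos [0.5757 0.1978 0.1639] yaw 0.3131 tilt [-0.0086 -0.0024] F [ 0.8 -0.2  0. ] T [-0.05  0.13 -0.02] open 0.056
total mm [-120.1  -47.1  -33.9] yaw -0.0
[-21, 1, 6] 0.0
[-21, 1, 6] 0.0
[-21, 1, 6] 0.0
[-21, 1, 6] 0.0
[-21, 1, 6] 0.0
[-21, 1, 6] 0.0
tilt fix [-0.0003  0.0089  0.    ]
```

```bash
python3 -m pendant '[{"translation":[-20,1,5],"twist":[0,0.005,0],"grip":0.2},{"translation":[-25,1,6],"twist":[0,0.004,0],"grip":0.2},{"translation":[-25,1,6],"twist":[0,0,0],"grip":0.2},{"translation":[-22,1,6],"twist":[0,0,0],"grip":0.2},{"translation":[-18,1,6],"twist":[0,0,0],"grip":0.2},{"translation":[-8,1,4],"twist":[0,0,0],"grip":0.2},{"translation":[0,0,0],"twist":[0,0,0],"grip":0.2},{"translation":[0,0,0],"twist":[0,0,0],"grip":0.2},{"translation":[0,0,0],"twist":[0,0,0],"grip":0.2},{"translation":[0,0,0],"twist":[0,0,0],"grip":0.2}]' 20;python3 - <<'E'
from h import *
for n in ('top','scene'): snap(n,n+'4')
a=cv2.resize(cv2.imread('pics/scene4.png')[210:330,340:440],None,fx=4,fy=4,interpolation=cv2.INTER_CUBIC)
b=cv2.resize(cv2.imread('pics/top4.png')[165:285,145:245],None,fx=4,fy=4,interpolation=cv2.INTER_CUBIC)
cv2.imwrite('pics/c7.png',np.clip(np.hstack([a,b])*1.6,0,255).astype('uint8'))
from plan import *
plan(.457,.150,.05,.313,5)
E
```

```text
t: 16.4
tool_pos: [0.4719, 0.157, 0.1488]
orientation: [-3.1, -0.489, -0.044]
force: [-0.4, -1.2, 0.0]
opening: 0.056
t 16.5 pos [0.4717 0.157  0.1485] yaw 0.3133 tilt [0.0271 0.0069] F [0.4 0.6 0.2] T [-0.01  0.2  -0.03] open 0.0562
total mm [-14.7  -7.  -98.5] yaw -0.0
[-3, 0, 20] 0.0
[-3, 0, 20] 0.0
[-3, 0, 20] 0.0
[-3, 0, 20] 0.0
[-3, 0, 20] 0.0
tilt fix [ 0.0018 -0.0279 -0.    ]
```

View pics/c7.png

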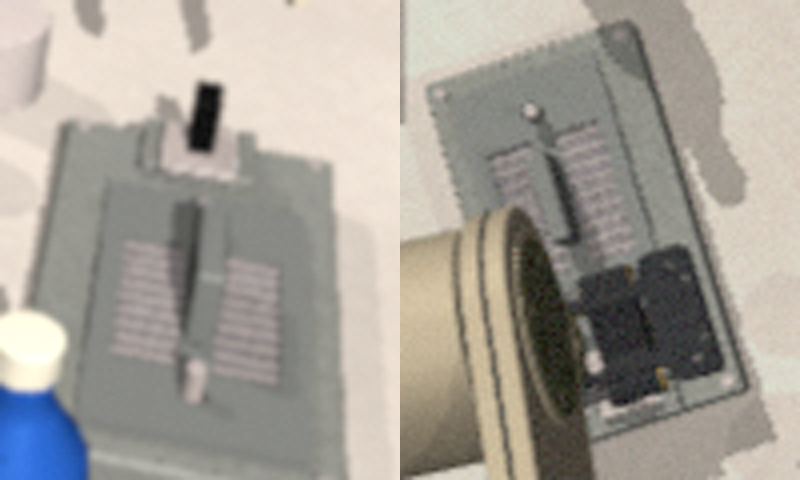

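The scene crop shows the frame lying in the housing with the +x pin up through its hole at (195,375). I also check its height by depth, then go down to the latch knob.

```bash
python3 -m pendant '[{"translation":[-4,0,0],"twist":[0.002,-0.014,0],"grip":0.2},{"translation":[-4,0,5],"twist":[0,-0.014,0],"grip":0.2},{"translation":[-4,0,10],"twist":[0,0,0],"grip":0.2},{"translation":[-3,0,12],"twist":[0,0,0],"grip":0.2},{"translation":[0,0,12],"twist":[0,0,0],"grip":0.2},{"translation":[0,0,0],"twist":[0,0,0],"grip":0.2},{"translation":[0,0,0],"twist":[0,0,0],"grip":0.2},{"translation":[0,0,0],"twist":[0,0,0],"grip":0.2},{"translation":[0,0,0],"twist":[0,0,0],"grip":0.2},{"translation":[0,0,0],"twist":[0,0,0],"grip":0.2}]';python3 - <<'E'
from h import *
d=np.load('pics/top4.npy');s=np.load('pics/scene4.npy')
def H(n,d,f,v0,u,v):
    a,b=f
    u=int(a+u/4);v=int(b+v/4);q=[world(n,u+i,v+j,d[v+j,u+i])[2] for i in(-1,0,1) for j in(-1,0,1) if d[v+j,u+i]>0];return round(np.median(q)*1e3,1)
for p in [(130,220),(280,235),(95,390),(280,410),(150,200),(240,225)]: print('scene plate',p,H('scene',s,(340,210),0,*p))
for p in [(90,320),(310,400)]: print('scene seat',p,H('scene',s,(340,210),0,*p))
for p in [(475,130),(570,95),(640,220)]: print('top plate',p,H('top',d,(45,165),0,*p))
for p in [(630,120),(690,230),(450,110)]: print('top seat',p,H('top',d,(45,165),0,*p))
from plan import *
plan(.457,.150,.05,.313,5)
E
```

```text
t: 17.5
tool_pos: [0.4554, 0.1519, 0.1045]
orientation: [3.103, 0.49, -0.009]
force: [-0.1, 0.3, -0.3]
opening: 0.0557
scene plate (130, 220) 37.6
scene plate (280, 235) 37.1
scene plate (95, 390) 37.5
scene plate (280, 410) 37.2
scene plate (150, 200) 37.7
scene plate (240, 225) 38.0
scene seat (90, 320) 36.8
scene seat (310, 400) 32.3
top plate (475, 130) 34.3
top plate (570, 95) 34.2
top plate (640, 220) 35.7
top seat (630, 120) 29.0
top seat (690, 230) 27.6
top seat (450, 110) 31.4
t 17.5 pos [0.4554 0.1519 0.1045] yaw 0.3133 tilt [-0.0054 -0.001 ] F [-0.1  0.3 -0.3] T [-0.05  0.11 -0.01] open 0.0557
total mm [  1.6  -1.9 -54.5] yaw -0.0
[0, 0, 11] 0.0
[0, 0, 11] 0.0
[0, 0, 11] 0.0
[0, 0, 11] 0.0
[0, 0, 11] 0.0
tilt fix [-0.0007  0.0055  0.    ]
```

The plate is level: its four corners read 37.1–37.6 mm, and about 36 mm is expected when it is fully home. Now I grip the knob.

```bash
python3 -m pendant '[{"translation":[1,2,5],"twist":[-0.001,0.005,0],"grip":0.2},{"translation":[0,0,12],"twist":[0,0,0],"grip":0.2},{"translation":[0,0,12],"twist":[0,0,0],"grip":0.2},{"translation":[0,0,12],"twist":[0,0,0],"grip":0.2},{"translation":[0,0,7],"twist":[0,0,0],"grip":0.2},{"translation":[0,0,2],"twist":[0,0,0],"grip":0.2},{"translation":[0,0,0],"twist":[0,0,0],"grip":0.2},{"translation":[0,0,0],"twist":[0,0,0],"grip":-0.3},{"translation":[0,0,0],"twist":[0,0,0],"grip":-1},{"translation":[0,0,0],"twist":[0,0,0],"grip":-1}]' 20;python3 plan.py .457 .150 .05 .313 1
```

```text
t: 18.5
tool_pos: [0.4572, 0.1501, 0.05]
orientation: [3.103, 0.49, 0.0]
force: [-0.1, -0.1, -0.1]
opening: 0.0362
t 18.5 pos [0.4572 0.1501 0.05  ] yaw 0.3134 tilt [ 0.0002 -0.0003] F [-0.1 -0.1 -0.1] T [ 0.02  0.17 -0.02] open 0.0362
total mm [-0.2 -0.1 -0. ] yaw -0.0
[0, 0, 0] 0.0
tilt fix [ 0.0003 -0.0001  0.    ]
```

```bash
python3 -m pendant '[{"translation":[0,0,0],"twist":[0,0,0],"grip":-1},{"translation":[0,0,0],"twist":[0,0,0],"grip":-1},{"translation":[0,0,0],"twist":[0,0,0],"grip":-1},{"translation":[0,0,0],"twist":[0,0,0],"grip":-1},{"translation":[0,0,0],"twist":[0,0,0],"grip":-1},{"translation":[0,0,0],"twist":[0,0,0],"grip":-1},{"translation":[3,0,0],"twist":[0,0,0],"grip":-1},{"translation":[4,0,0],"twist":[0,0,0],"grip":-1},{"translation":[4,0,0],"twist":[0,0,0],"grip":-1},{"translation":[4,0,0],"twist":[0,0,0],"grip":-1}]';python3 plan.py .4820 .1585 .05 .313 4
```

```text
t: 19.5
tool_pos: [0.471, 0.1578, 0.0509]
orientation: [-3.098, -0.489, 0.002]
force: [-2.4, -0.7, 1.8]
opening: 0.0134
t 19.5 pos [0.471  0.1578 0.0509] yaw 0.3132 tilt [-0.002   0.0047] F [-2.4 -0.7  1.8] T [-0.23  0.56 -0.06] open 0.0134
total mm [11.   0.7 -0.9] yaw -0.0
[3, 1, 0] 0.0
[3, 1, 0] 0.0
[3, 1, 0] 0.0
[3, 1, 0] 0.0
tilt fix [-0.0051  0.0005 -0.    ]
```

```bash
python3 -m pendant '[{"translation":[3,0,0],"twist":[0,0,0],"grip":-1},{"translation":[3,0,0],"twist":[0,0,0],"grip":-1},{"translation":[2,0,0],"twist":[0,0,0],"grip":-1},{"translation":[1.5,0,0],"twist":[0,0,0],"grip":-1},{"translation":[1.5,0,0],"twist":[0,0,0],"grip":-1},{"translation":[1.5,0,0],"twist":[0,0,0],"grip":-1},{"translation":[1.5,0,0],"twist":[0,0,0],"grip":-1},{"translation":[1.5,0,0],"twist":[0,0,0],"grip":-1},{"translation":[1.5,0,0],"twist":[0,0,0],"grip":-1},{"translation":[1.5,0,0],"twist":[0,0,0],"grip":-1}]';python3 - <<'E'
from plan import *
plan(.4820,.1585,.05,.313,1)
d=robot.read_state()['tool_pos'][:2]-[.4572,.1501];print('along housing x,y mm',1e3*(d@[.9514,.308]),1e3*(d@[-.308,.9514]))
E
```

```text
t: 20.5
tool_pos: [0.4806, 0.1609, 0.0506]
orientation: [-3.102, -0.491, 0.039]
force: [-10.0, -3.5, 9.0]
opening: 0.014
t 20.5 pos [0.4806 0.1609 0.0506] yaw 0.3142 tilt [-0.0247 -0.0028] F [-10.   -3.5   9. ] T [-0.64  1.82 -0.05] open 0.014
total mm [ 1.4 -2.4 -0.6] yaw -0.001
[1, 3, 1] 0.001
tilt fix [-0.005   0.0244  0.    ]
along housing x,y mm 25.568939398256745 3.1162768024455643
```

```bash
python3 -m pendant '[{"translation":[1.5,0,0],"twist":[0,0.008,0],"grip":-1},{"translation":[1.5,0,0],"twist":[0,0.008,0],"grip":-1},{"translation":[1.5,0,0],"twist":[0,0.005,0],"grip":-1},{"translation":[1.5,0,0],"twist":[0,0,0],"grip":-1},{"translation":[1,0,0],"twist":[0,0,0],"grip":-1},{"translation":[1,0,0],"twist":[0,0,0],"grip":-1},{"translation":[0,0,0],"twist":[0,0,0],"grip":-1},{"translation":[0,0,0],"twist":[0,0,0],"grip":-1},{"translation":[0,0,0],"twist":[0,0,0],"grip":-1},{"translation":[0,0,0],"twist":[0,0,0],"grip":-1}]';python3 - <<'E'
from plan import *
plan(.4820,.1585,.05,.313,1)
d=robot.read_state()['tool_pos'][:2]-[.4572,.1501];print('along housing x,y mm',1e3*(d@[.9514,.308]),1e3*(d@[-.308,.9514]))
E
```

```text
t: 21.5
tool_pos: [0.4805, 0.1609, 0.0507]
orientation: [-3.101, -0.492, 0.036]
force: [-3.8, 0.5, 2.7]
opening: 0.014
t 21.5 pos [0.4805 0.1609 0.0507] yaw 0.3146 tilt [-0.0227 -0.0021] F [-3.8  0.5  2.7] T [-0.23  0.52 -0.01] open 0.014
total mm [ 1.5 -2.4 -0.7] yaw -0.002
[1, 3, 1] 0.002
tilt fix [-0.005   0.0223 -0.    ]
along housing x,y mm 25.46773727753317 3.142947264767453
```

```bash
python3 -m pendant '[{"translation":[0,0,0],"twist":[0,0,0],"grip":0.2},{"translation":[0,0,0],"twist":[0,0,0],"grip":0.2},{"translation":[0,0,0],"twist":[0,0,0],"grip":0.2},{"translation":[0,0,0],"twist":[0,0,0],"grip":0.2},{"translation":[0,0,0],"twist":[0,0,0],"grip":0.2},{"translation":[0,0,0],"twist":[0,0,0],"grip":0.2},{"translation":[0,0,-15],"twist":[0,0,0],"grip":0.2},{"translation":[0,0,-30],"twist":[0,0,0],"grip":0.2},{"translation":[0,0,-40],"twist":[0,0,0],"grip":0.2},{"translation":[0,0,-40],"twist":[0,0,0],"grip":0.2}]'
python3 -m pendant '[{"translation":[0,10,-30],"twist":[0,0,0],"grip":0.2},{"translation":[0,30,-20],"twist":[0,0,0],"grip":0.2},{"translation":[0,40,0],"twist":[0,0,0],"grip":0.2},{"translation":[0,45,0],"twist":[0,0,0],"grip":0.2},{"translation":[0,45,0],"twist":[0,0,0],"grip":0.2},{"translation":[0,45,0],"twist":[0,0,0],"grip":0.2},{"translation":[0,40,0],"twist":[0,0,0],"grip":0.2},{"translation":[0,20,0],"twist":[0,0,0],"grip":0.2},{"translation":[0,0,0],"twist":[0,0,0],"grip":0.2},{"translation":[0,0,0],"twist":[0,0,0],"grip":0.2}]'
python3 - <<'E'
from h import *
for n in ('top','scene'): snap(n,n+'5')
a=cv2.resize(cv2.imread('pics/scene5.png')[210:330,340:440],None,fx=4,fy=4,interpolation=cv2.INTER_CUBIC)
b=cv2.resize(cv2.imread('pics/top5.png')[165:285,145:245],None,fx=4,fy=4,interpolation=cv2.INTER_CUBIC)
cv2.imwrite('pics/c8.png',np.clip(np.hstack([a,b])*1.6,0,255).astype('uint8'))
E
```

```text
t: 22.5
tool_pos: [0.4798, 0.1602, 0.1755]
orientation: [-3.102, -0.492, 0.051]
force: [0.8, 0.9, 0.1]
opening: 0.0556
t: 23.5
tool_pos: [0.5745, -0.11, 0.2508]
orientation: [3.099, 0.496, -0.008]
force: [0.3, -0.4, 0.7]
opening: 0.0558
```

View pics/c8.png

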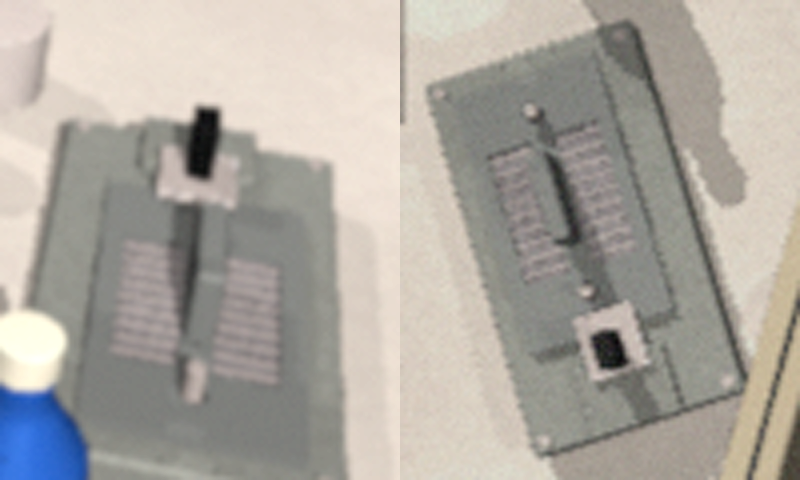

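```bash
python3 - <<'E'
from h import *
c,s=np.cos(.312),np.sin(.312)
for n,win in (('top',(238,268,188,212)),('scene',(225,260,380,402))):
  P=[]
  for k in '05':
    g=cv2.cvtColor(cv2.imread(f'pics/{n}{k}.png'),cv2.COLOR_BGR2GRAY)[win[0]:win[1],win[2]:win[3]].astype(float)
    w=np.clip(50-g,0,None); m=(g<45).astype('uint8')
    N,l,st,ce=cv2.connectedComponentsWithStats(m);j=1+np.argmax(st[1:,4]);P.append((ce[j][0]+win[2],ce[j][1]+win[0],st[j][4]))
  a,b=[onplane(n,p[0],p[1],.068)[:2] for p in P];d=(b-a)*1e3;print(n,P,'travel x,y',d@[c,s],d@[-s,c])
# expected tops
H=np.array([.5776,.1958])+np.array([[c,-s],[s,c]])@[0,-.0072]
# tongue front edges & fit via projections, top
for q in(0,.026): print(q,proj('top',np.r_[H+np.array([c,s])*(-.130+q),.0765]))
for a in ('0','5'):
  g=cv2.imread(f'pics/scene{a}.png')
E
```

```text
top [(np.float64(199.64406779661016), np.float64(261.08474576271186), np.int32(59)), (np.float64(196.94827586206895), np.float64(252.10344827586206), np.int32(58))] travel x,y 23.92467940759618 -0.12040629915224196
scene [(np.float64(390.75555555555553), np.float64(239.38888888888889), np.int32(90)), (np.float64(390.17171717171715), np.float64(245.43434343434345), np.int32(99))] travel x,y 23.26696965236118 -0.32109610801955074
0 (np.float64(199.5852819341653), np.float64(261.39800853554686))
0.026 (np.float64(196.5859460286643), np.float64(251.58445175112058))
```

The latch knob moved and the frame is still seated: both pins show through at (531,111) and (587,291). The camera puts the travel at about 24 mm, while the arm moved about 26 mm. There is time, so I check by pushing the knob from behind with shut fingers.

```bash
python3 plan.py .4485 .1505 .12 .313 8
```

```text
t 23.6 pos [ 0.5745 -0.1091  0.2507] yaw 0.319 tilt [-0.0041 -0.0037] F [-0.1  0.6 -0.5] T [-0.04  0.15  0.01] open 0.0558
total mm [-126.   259.6 -130.7] yaw -0.006
[-5, -36, 16] 0.001
[-5, -36, 16] 0.001
[-5, -36, 16] 0.001
[-5, -36, 16] 0.001
[-5, -36, 16] 0.001
[-5, -36, 16] 0.001
[-5, -36, 16] 0.001
[-5, -36, 16] 0.001
tilt fix [0.0022 0.0051 0.    ]
```

```bash
python3 -m pendant '[{"translation":[-5,-32,5],"twist":[0.002,0.005,0.006],"grip":-1},{"translation":[-5,-38,15],"twist":[0,0,0],"grip":-1},{"translation":[-5,-38,18],"twist":[0,0,0],"grip":-1},{"translation":[-5,-38,18],"twist":[0,0,0],"grip":-1},{"translation":[-5,-38,18],"twist":[0,0,0],"grip":-1},{"translation":[-5,-38,18],"twist":[0,0,0],"grip":-1},{"translation":[-5,-38,18],"twist":[0,0,0],"grip":-1},{"translation":[-5,-24,10],"twist":[0,0,0],"grip":-1},{"translation":[0,0,0],"twist":[0,0,0],"grip":-1},{"translation":[0,0,0],"twist":[0,0,0],"grip":-1}]';python3 plan.py .4485 .1505 .057 .313 4
```

```text
t: 24.6
tool_pos: [0.438, 0.1673, 0.129]
orientation: [-3.099, -0.514, -0.009]
force: [0.1, 0.0, 0.4]
opening: 0.0006
t 24.6 pos [0.438  0.1673 0.129 ] yaw 0.3288 tilt [0.0058 0.001 ] F [0.1 0.  0.4] T [-0.03  0.08  0.01] open 0.0006
total mm [ 10.5 -16.8 -72. ] yaw -0.016
[1, 5, 18] 0.004
[1, 5, 18] 0.004
[1, 5, 18] 0.004
[1, 5, 18] 0.004
tilt fix [ 0.0009 -0.0059 -0.    ]
```

```bash
python3 -m pendant '[{"translation":[2,9,0],"twist":[0.001,-0.006,0.008],"grip":-1},{"translation":[2,9,0],"twist":[0,0,0.008],"grip":-1},{"translation":[1,1,12],"twist":[0,0,0],"grip":-1},{"translation":[0,0,15],"twist":[0,0,0],"grip":-1},{"translation":[0,0,15],"twist":[0,0,0],"grip":-1},{"translation":[0,0,15],"twist":[0,0,0],"grip":-1},{"translation":[0,0,9],"twist":[0,0,0],"grip":-1},{"translation":[0,0,0],"twist":[0,0,0],"grip":-1},{"translation":[0,0,0],"twist":[0,0,0],"grip":-1},{"translation":[0,0,0],"twist":[0,0,0],"grip":-1}]';python3 plan.py .4624 .1550 .057 .313 4
```

```text
t: 25.6
tool_pos: [0.4562, 0.1424, 0.0617]
orientation: [3.106, 0.469, 0.009]
force: [-0.1, 0.2, 0.0]
opening: 0.0011
t 25.6 pos [0.4562 0.1424 0.0617] yaw 0.2996 tilt [ 0.0055 -0.0001] F [-0.1  0.2  0. ] T [-0.    0.14 -0.  ] open 0.0011
total mm [ 6.2 12.6 -4.7] yaw 0.013
[2, -3, 1] -0.003
[2, -3, 1] -0.003
[2, -3, 1] -0.003
[2, -3, 1] -0.003
tilt fix [ 0.0017 -0.0052 -0.    ]
```

```bash
python3 -m pendant '[{"translation":[0,-5,0],"twist":[0.001,-0.003,-0.007],"grip":-1},{"translation":[0,-4,2],"twist":[0,-0.002,-0.006],"grip":-1},{"translation":[0,-1,1],"twist":[0,0,0],"grip":-1},{"translation":[0,0,0],"twist":[0,0,0],"grip":-1},{"translation":[2,0,0],"twist":[0,0,0],"grip":-1},{"translation":[2,0,0],"twist":[0,0,0],"grip":-1},{"translation":[1,0,0],"twist":[0,0,0],"grip":-1},{"translation":[1,0,0],"twist":[0,0,0],"grip":-1},{"translation":[0,0,0],"twist":[0,0,0],"grip":-1},{"translation":[0,0,0],"twist":[0,0,0],"grip":-1}]';python3 plan.py .4624 .1550 .057 .313 1
python3 -m pendant '[{"translation":[1,0,0],"twist":[0,0,0],"grip":-1},{"translation":[1,0,0],"twist":[0,0,0],"grip":-1},{"translation":[1,0,0],"twist":[0,0,0],"grip":-1},{"translation":[1,0,0],"twist":[0,0,0],"grip":-1},{"translation":[1,0,0],"twist":[0,0,0],"grip":-1},{"translation":[1,0,0],"twist":[0,0,0],"grip":-1},{"translation":[1,0,0],"twist":[0,0,0],"grip":-1},{"translation":[1,0,0],"twist":[0,0,0],"grip":-1},{"translation":[1,0,0],"twist":[0,0,0],"grip":-1},{"translation":[1,0,0],"twist":[0,0,0],"grip":-1}]';python3 plan.py .4624 .1550 .057 .313 1
```

```text
t: 26.6
tool_pos: [0.4591, 0.1551, 0.0603]
orientation: [3.102, 0.492, -0.001]
force: [-1.1, 0.5, 0.6]
opening: 0.0004
t 26.6 pos [0.4591 0.1551 0.0603] yaw 0.3147 tilt [-0.0002 -0.0009] F [-1.1  0.5  0.6] T [-0.07  0.22  0.  ] open 0.0004
total mm [ 3.3 -0.1 -3.3] yaw -0.002
[3, 1, 3] 0.002
tilt fix [0.0008 0.0005 0.    ]
t: 27.6
tool_pos: [0.459, 0.155, 0.0583]
orientation: [3.098, 0.491, -0.038]
force: [-6.8, -2.1, 5.6]
opening: 0.0005
t 27.6 pos [0.459  0.155  0.0583] yaw 0.3145 tilt [-0.023  -0.0079] F [-6.8 -2.1  5.6] T [-0.36  1.21 -0.02] open 0.0005
total mm [ 3.4  0.  -1.3] yaw -0.002
[3, 1, 1] 0.002
tilt fix [0.0004 0.0244 0.    ]
```

```bash
python3 -m pendant '[{"translation":[2,0,-1],"twist":[0,0.01,0],"grip":-1},{"translation":[2.5,0,-1],"twist":[0,0.015,0],"grip":-1},{"translation":[3,0,-0.5],"twist":[0,0.02,0],"grip":-1},{"translation":[3,0,-0.5],"twist":[0,0.02,0],"grip":-1},{"translation":[3,0,-0.5],"twist":[0,0.02,0],"grip":-1},{"translation":[3,0,-0.5],"twist":[0,0.02,0],"grip":-1},{"translation":[3,0,-0.5],"twist":[0,0.02,0],"grip":-1},{"translation":[3,0,-0.5],"twist":[0,0.02,0],"grip":-1},{"translation":[3,0,-0.5],"twist":[0,0.02,0],"grip":-1},{"translation":[3,0,-0.5],"twist":[0,0.02,0],"grip":-1}]';python3 plan.py .4624 .1550 .057 .313 1; python3 - <<'E'
import sys;sys.path.insert(0,'.')
E
```

```text
t: 28.6
tool_pos: [0.4598, 0.1553, 0.0566]
orientation: [-3.083, -0.49, -0.159]
force: [-15.5, -6.3, 11.1]
opening: 0.0003
t 28.6 pos [0.4598 0.1553 0.0566] yaw 0.3156 tilt [0.0978 0.0319] F [-15.5  -6.3  11.1] T [-1.02  2.69 -0.02] open 0.0003
total mm [ 2.6 -0.3  0.4] yaw -0.003
[2, 1, 0] 0.003
tilt fix [-0.     -0.1029 -0.    ]
```

17 N along the slide, well above the 2.5 N of friction, does not move it further, so the latch is on its end stop. I back off straight and lift away.

```bash
python3 -m pendant '[{"translation":[-5,0,0],"twist":[0,-0.03,0],"grip":-1},{"translation":[-4,0,0],"twist":[0,-0.04,0],"grip":-1},{"translation":[-2,0,-5],"twist":[0,-0.03,0],"grip":-1},{"translation":[0,0,-20],"twist":[0,0,0],"grip":-1},{"translation":[0,0,-35],"twist":[0,0,0],"grip":-1},{"translation":[0,0,-40],"twist":[0,0,0],"grip":-1},{"translation":[0,0,-40],"twist":[0,0,0],"grip":-1},{"translation":[0,0,-20],"twist":[0,0,0],"grip":-1},{"translation":[0,0,0],"twist":[0,0,0],"grip":-1},{"translation":[0,0,0],"twist":[0,0,0],"grip":-1}]'
python3 -m pendant '[{"translation":[5,10,0],"twist":[0,0,0],"grip":-1},{"translation":[10,30,0],"twist":[0,0,0],"grip":-1},{"translation":[10,40,0],"twist":[0,0,0],"grip":-1},{"translation":[10,45,0],"twist":[0,0,0],"grip":-1},{"translation":[10,45,0],"twist":[0,0,0],"grip":-1},{"translation":[10,45,0],"twist":[0,0,0],"grip":-1},{"translation":[5,40,0],"twist":[0,0,0],"grip":-1},{"translation":[0,20,0],"twist":[0,0,0],"grip":-1},{"translation":[0,0,0],"twist":[0,0,0],"grip":-1},{"translation":[0,0,0],"twist":[0,0,0],"grip":-1}]'
python3 - <<'E'
from h import *
snap('top','top6');snap('scene','scene6')
for k in '56':
    g=cv2.cvtColor(cv2.imread(f'pics/top{k}.png'),cv2.COLOR_BGR2GRAY)[238:268,188:212];N,l,st,ce=cv2.connectedComponentsWithStats((g<45).astype('uint8'));j=1+np.argmax(st[1:,4]);print(k,ce[j]+[188,238])
a=cv2.imread('pics/scene6.png');b=cv2.resize(cv2.imread('pics/top6.png')[165:285,145:245],None,fx=3.5,fy=3.5,interpolation=cv2.INTER_CUBIC)[:, :240]
b=cv2.resize(cv2.imread('pics/top6.png')[195:275,150:230],None,fx=3,fy=3)
cv2.imwrite('pics/c9.png',np.hstack([a,np.vstack([b,np.zeros((180,240,3),'uint8')])]))
E
```

```text
t: 29.6
tool_pos: [0.4489, 0.1513, 0.2201]
orientation: [-3.103, -0.492, -0.002]
force: [-0.1, 0.2, -0.3]
opening: 0.0006
t: 30.6
tool_pos: [0.59, -0.1062, 0.1958]
orientation: [-3.095, -0.494, 0.039]
force: [0.1, 0.7, -0.3]
opening: 0.0004
5 [196.94827586 252.10344828]
6 [196.77966102 252.13559322]
```

View pics/c9.png

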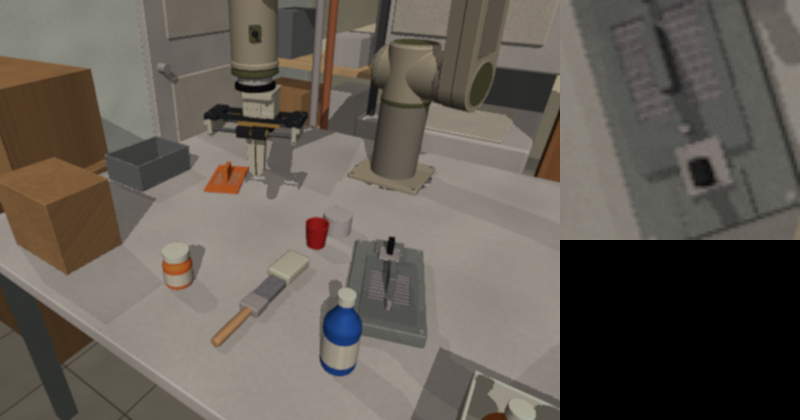

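The frame is seated and the latch closed at (390,247), and it did not move under the extra push. The cup, brush, bottle, jar, soap and tin stand where they were, and the gripper is clear of everything. I hand the job in.

```bash
python3 -c "
from plant import robot
print(robot.close_job())"
```

```text
the job is handed in; nothing more can be done
None
```

The lint-filter frame is back in the housing, flat on the seat with both pins through its holes. The latch is slid over its end, and I handed the job in at about 31 s.

- **Frame:** It went over the pins with no noticeable contact force and met the seat at about 2.5 N. The four plate corners read 37.1–37.6 mm in the scene camera and 34–36 mm in the top camera; about 36 mm is expected when it is fully home.
- **Latch:** The tool moved about 25.5–26 mm of the 26 mm travel, then stopped. The cameras disagree and put the travel at about 24 mm, though they also read known lengths 1–3% short. Because of this I pushed the knob again from behind with about 17 N, and it did not move further, so I take it as on its end stop.
- **Surroundings:** In the last picture the other things, including the orange look-alike, stand where they were. The arm was clear and touching nothing when I handed in.

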